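# Put the lids back on the washed sample canisters

### The arm

A 6-joint arm with a two-finger parallel gripper is mounted at the origin on the work surface. World frame = base frame: x ahead of the robot, y to its left, z up, the work surface at z = 0. Lengths are in m, angles in rad, forces in N, time in s.
With the tool pointing down it reaches from about 0.375 to 0.975 m from the base axis. Payload 3.8 kg.
Tool frame: the origin (TCP) lies at the very end of the fingers, on their centre line; the grasp point (between the pads) lies 19 mm behind it (bot.pinch_z is the distance from the TCP to the grasp point, in m); x points along the fingers, y is the direction in which the jaws open and shut, and the axes are right-handed (so a half turn about x gives the same grasp; the last joint's range is limited). The gripper opens to 85 mm and grips with 20 to 120 N. Pads are 22 mm wide; open, the fingers measure 114 mm over their backs; the gripper's body (76 mm by 85 mm) begins 54 mm behind the grasp point. The pads swing forward as they close: fully open they stand 13 mm farther back than shut.
Start: joints at [1.199, 0.264, 1.604, -0, 1.274, -0.037], TCP at [0.222, 0.638, 0.231] pointing down, gripper open.
Joint ranges: [-2.63, 2.63], [-0.94, 2.18], [0.31, 2.57], [-1.31, 4.45], [0, 2.66], [-2.55, 2.55]. Speed limits (rad/s): [2.57, 2.57, 3.14, 3.14, 3.14, 3.14].

### API

Orientations are given as a rotation vector (axis times angle).
In Python, from workcell import monitor, imaging, finish_job, bot gives the robot as it stands.
- The arm moves only by the tool jog_arm, never from a script. Its argument "rows" is a list of rows, each a list of 7 numbers: the shift along the tool's x, y, z in m, then the turn, a rotation vector about the tool's x, y, z in rad, then the opening in per cent of the stroke, from 0 (shut) to 100 (fully open). A call has 1 to 20 rows; each row is the pose to reach, as a shift and turn from the pose measured when the call began, along the tool's axes at that moment; what a row does not reach only later rows make up. A row lasts 1/10 s, in which the tool goes at most 50 mm and 8.59 degrees, less where a joint would pass 70% of its speed; a pose out of reach is approached as far as the arm can. A call with a gripper value outside its range is refused whole. The fingers move at their own pace and stop on an object; "force" is the grip in N (left out, the last holds). Time passes only in rows, so rows that repeat a pose let the fingers close. It gives the time, the measured TCP pose, the force and the opening at its end, in the units of the state.
- monitor.read_state(): the state, without advancing time (a new reading comes with each control period).
- imaging.read_camera(name): name is "scene" or "top"; returns the picture (400x640x3 uint8, blue, green, red); there is no depth.
- imaging.camera_params(name): a dict with "fx", "fy", "cx", "cy" (pixels), "T" (4x4, takes a point from camera to world coordinates). Camera axes: x right, y down, z forward; pixel columns grow to the right and rows downward; lengths in m; the calibration is good to about 2 mm. A picture is of the moment at which its call begins. camera_params takes no time and is no camera call.
- finish_job(): hands the job in, once; it reports no verdict.
The state is a dict: "time": time; "q": joint angles; "joint_vel": joint speeds; "joint_torque": joint torques, N m; "tool_pos": TCP position; "tcp_rot": TCP orientation; "wrist_force": force on the tool from outside, world axes, zero at the start; "torque": the same for the moment, N m; "width": opening from 0.0 (shut) to 1.0 (fully open).
Only numpy, scipy, OpenCV 4.12 (cv2) and the standard library are available. Lean on these libraries where they do the work, as an engineer would, in place of code of your own. Each camera call takes 0.05 s, during which the arm holds its last target. There are 200 camera calls.

### The job

The four steel sample canisters beside the coffee roaster are washed; close them before the next roast blows chaff about: put each wooden-knobbed lid on the canister it fits, by size, fully seated with its rim flat all round. Leave the canisters standing where they are, set the lids down rather than dropping them, and do not shift the cupping bowl or the trier.

Things in the scene. Friction and masses are not known exactly. Their poses are not given: they have to be found in the camera images.
- canister_1: The smallest of four open, empty, round stainless-steel sample canisters, loose, standing upright: outer diameter 54 mm, height 58 mm, wall 3 mm (mouth 48 mm). Origin: centre of its underside; z is up.
- canister_2: The second smallest of four open, empty, round stainless-steel sample canisters, loose, standing upright: outer diameter 72 mm, height 66 mm, wall 3 mm (mouth 66 mm). Origin: centre of its underside; z is up.
- canister_3: The second largest of four open, empty, round stainless-steel sample canisters, loose, standing upright: outer diameter 90 mm, height 74 mm, wall 3 mm (mouth 84 mm). Origin: centre of its underside; z is up.
- canister_4: The largest of four open, empty, round stainless-steel sample canisters, loose, standing upright: outer diameter 108 mm, height 82 mm, wall 3 mm (mouth 102 mm). Origin: centre of its underside; z is up.
- lid_1: The smallest of four steel lids, knob up; fits canister_1. Origin: centre of its underside, z up. Tapered plug, 32 mm wide at the bottom, 42 mm at 10 mm up; then the 60 mm disc, 10 to 13.5 mm up, which rests on the rim (origin then 48 mm above the canister's). Pale-wood knob 24 mm wide from 22 to 44 mm up, top 50 mm, on a 16 mm brass collar.
- lid_2: The second smallest of four steel lids, knob up; fits canister_2. Origin: centre of its underside, z up. Tapered plug, 50 mm wide at the bottom, 60 mm at 10 mm up; then the 78 mm disc, 10 to 13.5 mm up, which rests on the rim (origin then 56 mm above the canister's). Pale-wood knob 24 mm wide from 22 to 44 mm up, top 50 mm, on a 16 mm brass collar.
- lid_3: The second largest of four steel lids, knob up; fits canister_3. Origin: centre of its underside, z up. Tapered plug, 68 mm wide at the bottom, 78 mm at 10 mm up; then the 96 mm disc, 10 to 13.5 mm up, which rests on the rim (origin then 64 mm above the canister's). Pale-wood knob 24 mm wide from 22 to 44 mm up, top 50 mm, on a 16 mm brass collar.
- lid_4: The largest of four steel lids, knob up; fits canister_4. Origin: centre of its underside, z up. Tapered plug, 86 mm wide at the bottom, 96 mm at 10 mm up; then the 114 mm disc, 10 to 13.5 mm up, which rests on the rim (origin then 72 mm above the canister's). Pale-wood knob 24 mm wide from 22 to 44 mm up, top 50 mm, on a 16 mm brass collar.
- cupping_bowl: Bystander: white ceramic cupping bowl standing empty, 86 mm across the rim, 55 mm high. Origin: centre of its underside.
- trier: Bystander: the roaster's bean sampler lying on the bench, steel tube with square brass flange and turned wooden handle, about 190 mm long and 38 mm high, on the far side of the bench. Origin: on the bench below the tube near the flange; x along the tube away from the handle.
Things that resemble listed ones, but are neither listed nor needed, are in the scene too. What is shaped like the canister_3 but orange or pink is not meant.

How it is judged:
At the end, for the whole second after the job is handed in: Each lid sits on the canister of its size: centred within 8 mm, height within 3 mm of fully seated, both level within 0.08 rad, released, at rest; canisters stand on the bench within 40 mm of their starts, as do the cupping bowl and trier (horizontal distance between lid_1 and canister_1 below 0.008 m and z of lid_1 in the frame of canister_1 between 0.045 and 0.051 m and angle between each of lid_1, canister_1, lid_2, canister_2, lid_3, canister_3, lid_4, canister_4's own z axis and vertical below 0.08 rad and height (world z) of each of canister_1, canister_2, canister_3, canister_4 below 0.004 m and distance of each of canister_1, canister_2, canister_3, canister_4, cupping_bowl, trier from where it was at the start of the episode below 0.04 m and linear speed of each of lid_1, canister_1, lid_2, canister_2, lid_3, canister_3, lid_4, canister_4 below 0.02 m/s and contact force between the fingers and lid_1 below 0.1 N and horizontal distance between lid_2 and canister_2 below 0.008 m and z of lid_2 in the frame of canister_2 between 0.053 and 0.059 m and contact force between the fingers and lid_2 below 0.1 N and horizontal distance between lid_3 and canister_3 below 0.008 m and z of lid_3 in the frame of canister_3 between 0.061 and 0.067 m and contact force between the fingers and lid_3 below 0.1 N and horizontal distance between lid_4 and canister_4 below 0.008 m and z of lid_4 in the frame of canister_4 between 0.069 and 0.075 m and contact force between the fingers and lid_4 below 0.1 N); the robot touches nothing.
It fails at once if a canister is knocked over or pushed more than 60 mm (angle between any of canister_1, canister_2, canister_3, canister_4's own z axis and vertical above 0.5 rad or distance of any of canister_1, canister_2, canister_3, canister_4 from where it was at the start of the episode above 0.06 m).
It fails at once if a lid is dropped or flung: faster than 0.8 m/s (a fall of over 30 mm) out of the fingers ((linear speed of lid_1 above 0.8 m/s and contact force between the fingers and lid_1 below 0.1 N) or (linear speed of lid_2 above 0.8 m/s and contact force between the fingers and lid_2 below 0.1 N) or (linear speed of lid_3 above 0.8 m/s and contact force between the fingers and lid_3 below 0.1 N) or (linear speed of lid_4 above 0.8 m/s and contact force between the fingers and lid_4 below 0.1 N)).
It fails at once if the cupping bowl or the trier is pushed more than 60 mm from its place (distance of any of cupping_bowl, trier from where it was at the start of the episode above 0.06 m).
It also fails if it takes over 104 s, if anything falls off the work surface, if the arm or the gripper's body presses on something with over 40 N, if the wrist force passes 120 N, or if a joint passes its speed limit or range.

## Working session

There is one attempt and no reset: what is moved stays moved. The work goes in short steps, Python scripts to look and compute and a tool call to move; the robot and the scene stay as the last step left them, time stands still between calls to the robot, and variables do not carry over. Pictures are saved under pics/ and viewed, about 12 in all and at most 16, crops included, and the job is handed in when it is done.

Besides the shell and the picture viewer there is one more tool, called after ">>>" as name([rows], argument=value, ...), one row to a line, values as JSON. jog_arm: Moves the arm, as the interface text tells. Its arguments: {"type":"object","properties":{"rows":{"type":"array","items":{"type":"array","items":{"type":"number"}}},"force":{"type":"number"}},"required":["rows"]}

```bash
mkdir -p pics; ls; python3 - <<'E'
from workcell import monitor, imaging, bot
import cv2
for n in ("scene","top"):
    im=imaging.read_camera(n); cv2.imwrite(f"pics/{n}0.png",im)
    p=imaging.camera_params(n); print(n,p)
print(monitor.read_state()); print(bot.pinch_z)
E
```

```text
pics
scene {'fx': 361.76744629095526, 'fy': 361.76744629095526, 'cx': 320.05584360683235, 'cy': 198.31261868612876, 'T': array([[-0.21703329,  0.63850513, -0.73838185,  1.20405271],
       [ 0.97589098,  0.15981618, -0.14864583,  0.11262649],
       [ 0.02309425, -0.75284128, -0.65779683,  0.63187818],
       [ 0.        ,  0.        ,  0.        ,  1.        ]])}
top {'fx': 508.40081817650133, 'fy': 508.40081817650133, 'cx': 328.15859631723066, 'cy': 196.54167956557905, 'T': array([[-2.63924805e-02, -9.95994024e-01,  8.54361864e-02,
         4.87909387e-01],
       [-9.99651145e-01,  2.62093315e-02, -3.26484383e-03,
        -6.44223459e-03],
       [ 1.01253961e-03, -8.54925488e-02, -9.96338295e-01,
         1.22523144e+00],
       [ 0.00000000e+00,  0.00000000e+00,  0.00000000e+00,
         1.00000000e+00]])}
{'time': 0.1, 'q': array([ 1.19912492e+00,  2.64688664e-01,  1.60527481e+00,  1.19980744e-05,
        1.27369205e+00, -3.69034208e-02]), 'joint_vel': array([ 0.000202  , -0.00065487, -0.00268493, -0.00024466,  0.00033341,
       -0.00057373]), 'joint_torque': array([-3.17941331e-04, -5.16704786e+01, -3.68590772e+01, -9.98498786e-05,
        6.22993073e-03,  2.02986956e-05]), 'tool_pos': array([0.22152596, 0.63689861, 0.23005903]), 'tcp_rot': array([ 0.26113148,  1.55521463, -0.26431314]), 'wrist_force': array([-0.28835298,  0.26911269,  0.29729711]), 'torque': array([ 0.00857224,  0.01003535, -0.03146025]), 'width': 0.9981900516048496}
0.0187
```

View pics/scene0.png

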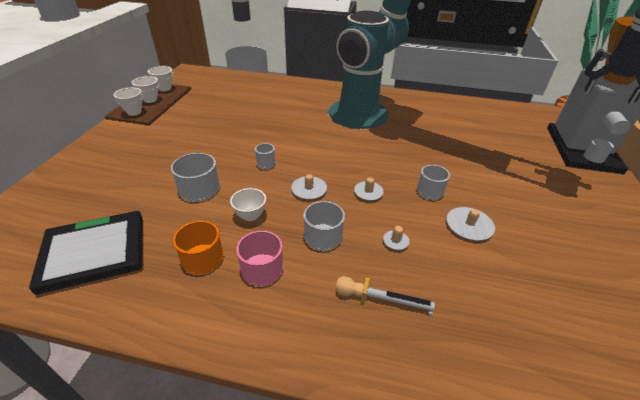

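View pics/top0.png

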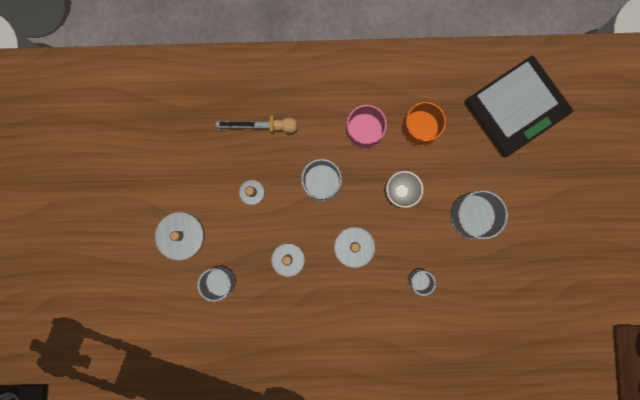

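The top view shows the canisters at c1 (423,282), c2 (216,284), c3 (322,180) and c4 (480,215). The lids are at l1 (252,192), l2 (288,260), l3 (355,248) and l4 (179,236). Three things could be mistaken for c3: the pink can (367,127), the orange can (425,124) and the white bowl (404,189). I choose the steel can at (322,180).

```bash
cat > h.py <<'E'
import numpy as np, cv2
from scipy.optimize import least_squares
from scipy.spatial.transform import Rotation as R
from workcell import monitor, imaging
def cast(p,uv,z):
    uv=np.atleast_2d(uv).astype(float)
    d=np.c_[(uv[:,0]-p['cx'])/p['fx'],(uv[:,1]-p['cy'])/p['fy'],np.ones(len(uv))]@p['T'][:3,:3].T
    o=p['T'][:3,3]; return (o+d*((z-o[2])/d[:,2])[:,None])[:,:2]
def pix(p,X):
    c=(np.asarray(X,float)-p['T'][:3,3])@p['T'][:3,:3]
    return np.array([p['cx']+p['fx']*c[0]/c[2],p['cy']+p['fy']*c[1]/c[2]])
def steel(im):
    h=cv2.cvtColor(im,cv2.COLOR_BGR2HSV)
    return ((h[...,1]<70)&(h[...,2]>45)).astype(np.uint8)*255
def wood(im):
    h=cv2.cvtColor(im,cv2.COLOR_BGR2HSV)
    return ((h[...,0]<22)&(h[...,1]>70)&(h[...,2]>150)).astype(np.uint8)*255
def contour(m,uv):
    cs,_=cv2.findContours(m,cv2.RETR_EXTERNAL,cv2.CHAIN_APPROX_NONE)
    return max((c for c in cs if cv2.contourArea(c)>30),key=lambda c:cv2.pointPolygonTest(c,tuple(map(float,uv)),True))[:,0]
def circle(p,c,z,rad=None,half=False):
    P=cast(p,c,z); n=p['T'][:2,3]; m=P.mean(0)
    if half: P=P[(P-m)@(m-n)>0]
    if rad: s=least_squares(lambda v:np.hypot(*(P-v).T)-rad,m,loss='soft_l1',f_scale=.001)
    f=least_squares(lambda v:np.hypot(*(P-v[:2]).T)-v[2],[*m,.04],loss='soft_l1',f_scale=.001)
    return s.x,f.x,np.abs(s.fun).mean()
def go(x,y,z,yaw=0.):
    """shift and turn in tool axes; yaw = direction of the jaw axis from world y"""
    s=monitor.read_state(); A=R.from_rotvec(s['tcp_rot']); best=None
    for k in (0,np.pi):
        c,q=np.cos(yaw+k),np.sin(yaw+k)
        X=np.array([0,0,-1.]);Y=np.array([-q,c,0]);T=R.from_matrix(np.c_[X,Y,np.cross(X,Y)])
        r=(A.inv()*T).as_rotvec()
        if best is None or np.linalg.norm(r)<np.linalg.norm(best): best=r
    print('t',round(s['time'],2),'tcp',s['tool_pos'].round(4),'shift',A.inv().apply(np.array([x,y,z])-s['tool_pos']).round(4),'turn',best.round(3),'w',round(s['width'],3))
E
python3 - <<'E'
from h import *
im=cv2.imread('pics/top0.png');p=imaging.camera_params('top');m=steel(im)
si=cv2.imread('pics/scene0.png');ps=imaging.camera_params('scene')
can={1:(423,282),2:(216,284),3:(322,180),4:(480,215)}
lid={1:(258,194),2:(295,265),3:(362,255),4:(185,245)}
vis=im.copy()
for k,uv in can.items():
    H=.05+.008*k;c=contour(m,uv);s,f,e=circle(p,c,H,.018+.009*k,True);cv2.drawContours(vis,[c[:,None]],-1,(0,255,0),1)
    print('can',k,s.round(4),'free',f.round(4),'res',round(e,5),'r',np.hypot(*s).round(3), 'scene px',pix(ps,[*s,H]).round())
for k,uv in lid.items():
    # fill lid incl knob
    c=contour(m|wood(im),uv);s,f,e=circle(p,cv2.convexHull(c)[:,0],.0135,.021+.009*k);cv2.drawContours(vis,[c[:,None]],-1,(0,0,255),1)
    print('lid',k,s.round(4),'free',f.round(4),'res',round(e,5),'r',np.hypot(*s).round(3),'knob top px',pix(p,[*s,.05]).round(),pix(ps,[*s,.05]).round())
    cv2.circle(vis,tuple(pix(p,[*s,.05]).round().astype(int)),1,(255,0,0),-1);cv2.circle(si,tuple(pix(ps,[*s,.05]).round().astype(int)),1,(255,0,0),-1)
a=cv2.resize(vis[140:320,140:540],None,fx=2,fy=2,interpolation=0);b=cv2.resize(si[130:270,160:510],(800,320),interpolation=0)[:230]
cv2.imwrite('pics/chk.png',np.vstack([a,b]))
from h import *; go(.5,0,.2)
print(R.from_rotvec(monitor.read_state()['tcp_rot']).as_matrix().round(3))
E
```

```text
can 1 [ 0.3854 -0.2211] free [ 0.3857 -0.2206  0.0275] res 0.00043 r 0.444 scene px [263. 148.]
can 2 [0.395  0.2543] free [0.3952 0.2539 0.0364] res 0.00056 r 0.47 scene px [435. 172.]
can 3 [0.629  0.0052] free [0.6283 0.0051 0.0456] res 0.00059 r 0.629 scene px [323. 214.]
can 4 [ 0.5367 -0.3574] free [ 0.5368 -0.3575  0.0539] res 0.00056 r 0.645 scene px [192. 164.]
lid 1 [0.6076 0.1728] free [0.6076 0.1728 0.03  ] res 0.00027 r 0.632 knob top px [249. 190.] [398. 228.]
lid 2 [0.4448 0.0893] free [0.4448 0.0893 0.0392] res 0.0003 r 0.454 knob top px [286. 260.] [369. 179.]
lid 3 [ 0.4703 -0.0689] free [ 0.4703 -0.0689  0.048 ] res 0.00025 r 0.475 knob top px [355. 247.] [308. 176.]
lid 4 [0.508  0.3466] free [0.508  0.3466 0.0573] res 0.00045 r 0.615 knob top px [174. 235.] [474. 211.]
t 0.1 tcp [0.2215 0.6369 0.2301] shift [ 0.0311 -0.51    0.4723] turn [-0.335 -0.     0.002] w 0.998
[[-0.001  0.329  0.944]
 [-0.002  0.944 -0.329]
 [-1.    -0.002 -0.   ]]
```

View pics/chk.png

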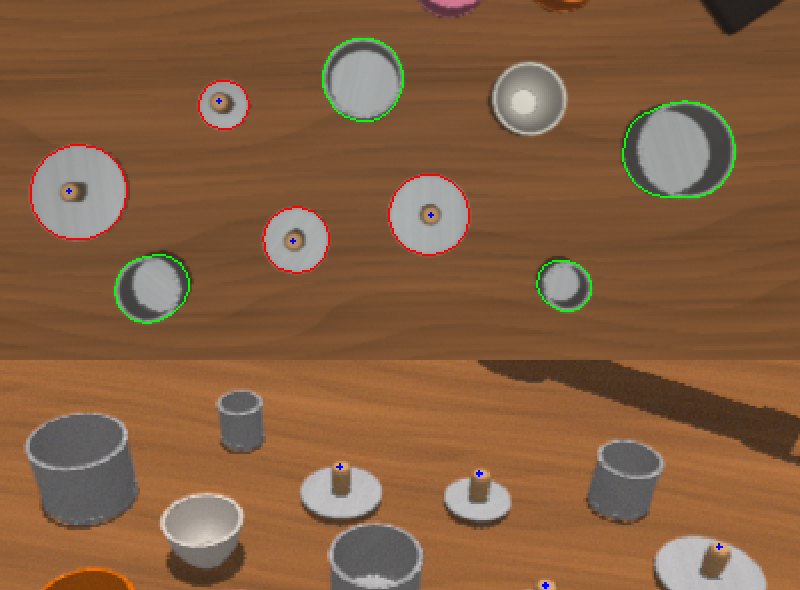

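All the fits match the given sizes to within about 1 mm, and the knob positions predicted from the top view land on the knobs in the scene view. I start with lid 4.

```bash
python3 -c "
from h import *; go(.508,.3466,.1)"
```

```text
t 0.1 tcp [0.2215 0.6369 0.2301] shift [ 0.1304 -0.1798  0.366 ] turn [-0.335 -0.     0.002] w 0.998
```

>>> jog_arm([
  [0.06,-0.18,0.366,-0.335,0,0.002,70],
  [0.06,-0.18,0.366,-0.335,0,0.002,70],
  [0.06,-0.18,0.366,-0.335,0,0.002,70],
  [0.06,-0.18,0.366,-0.335,0,0.002,70],
  [0.06,-0.18,0.366,-0.335,0,0.002,70],
  [0.06,-0.18,0.366,-0.335,0,0.002,70],
  [0.06,-0.18,0.366,-0.335,0,0.002,70],
  [0.06,-0.18,0.366,-0.335,0,0.002,70],
  [0.06,-0.18,0.366,-0.335,0,0.002,70],
  [0.06,-0.18,0.366,-0.335,0,0.002,70],
  [0.13,-0.18,0.366,-0.335,0,0.002,70],
  [0.13,-0.18,0.366,-0.335,0,0.002,70],
  [0.13,-0.18,0.366,-0.335,0,0.002,70],
  [0.13,-0.18,0.366,-0.335,0,0.002,70],
], force=40)

```text
time: 1.5
tool_pos: [0.507, 0.3477, 0.1006]
tcp_rot: [-0.001, 1.572, 0.002]
wrist_force: [-0.4, 0.1, 0.6]
width: 0.703
```

```bash
python3 -c "
from h import *; go(.508,.3466,.018)"
```

```text
t 1.5 tcp [0.507  0.3477 0.1006] shift [ 0.0826 -0.0011  0.0011] turn [ 0.002 -0.001 -0.   ] w 0.703
```

>>> jog_arm([
  [0.04,-0.001,0.001,0.002,0,0,70],
  [0.07,-0.001,0.001,0.002,0,0,70],
  [0.084,-0.001,0.001,0.002,0,0,70],
  [0.084,-0.001,0.001,0.002,0,0,70],
  [0.084,-0.001,0.001,0.002,0,0,70],
  [0.084,-0.001,0.001,0.002,0,0,0],
  [0.084,-0.001,0.001,0.002,0,0,0],
  [0.084,-0.001,0.001,0.002,0,0,0],
  [0.084,-0.001,0.001,0.002,0,0,0],
  [0.084,-0.001,0.001,0.002,0,0,0],
  [0.084,-0.001,0.001,0.002,0,0,0],
  [0.084,-0.001,0.001,0.002,0,0,0],
  [0.084,-0.001,0.001,0.002,0,0,0],
], force=40)

```text
time: 2.8
tool_pos: [0.5092, 0.3475, 0.0185]
tcp_rot: [0.002, 1.569, 0.001]
wrist_force: [-0.0, 0.5, 6.3]
width: 0.263
```

```bash
python3 -c "
from h import *; go(.5367,-.3574,.2); print(monitor.read_state()['wrist_force'])
cv2.imwrite('pics/g4.png',cv2.resize(imaging.read_camera('scene')[140:300,340:600],None,fx=3,fy=3))"
```

```text
t 2.8 tcp [0.5092 0.3475 0.0185] shift [-0.1827 -0.7045  0.028 ] turn [-0.     0.001 -0.002] w 0.263
[-0.02194441  0.5421926   6.32027497]
```

View pics/g4.png

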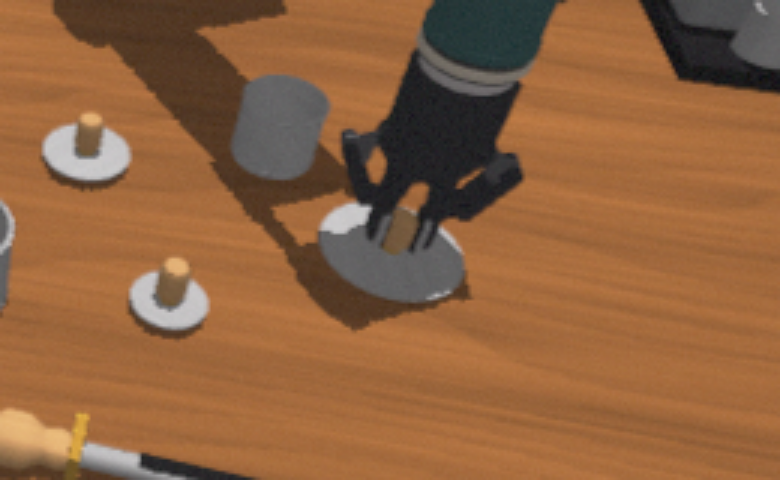

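Lid 4 is gripped: the pads are on the knob and the opening is 0.263, about the 24 mm knob. I lift it and check.

>>> jog_arm([
  [0,0,0,0,0,0,0],
  [-0.015,0,0,0,0,0,0],
  [-0.035,0,0,0,0,0,0],
  [-0.06,0,0,0,0,0,0],
  [-0.09,0,0,0,0,0,0],
  [-0.12,0,0,0,0,0,0],
  [-0.15,0,0,0,0,0,0],
  [-0.16,0,0,0,0,0,0],
  [-0.16,0,0,0,0,0,0],
  [-0.16,0,0,0,0,0,0],
], force=60)

```text
time: 3.85
tool_pos: [0.5081, 0.3466, 0.1773]
tcp_rot: [0.001, 1.571, 0.0]
wrist_force: [-0.4, -0.6, -1.8]
width: 0.264
```

```bash
python3 -c "
from h import *; go(.5367,-.3574,.18); print(monitor.read_state()['wrist_force'])"
```

```text
t 3.85 tcp [0.5081 0.3466 0.1773] shift [-0.0033 -0.704   0.0288] turn [-0.    -0.    -0.001] w 0.264
[-0.43075312 -0.55777484 -1.7962059 ]
```

>>> jog_arm([
  [0,-0.015,0.001,0,0,0,0],
  [0,-0.045,0.002,0,0,0,0],
  [0,-0.085,0.003,0,0,0,0],
  [0,-0.13,0.005,0,0,0,0],
  [0,-0.175,0.007,0,0,0,0],
  [0,-0.22,0.009,0,0,0,0],
  [0,-0.265,0.011,0,0,0,0],
  [0,-0.31,0.013,0,0,0,0],
  [0,-0.355,0.015,0,0,0,0],
  [0,-0.4,0.017,0,0,0,0],
  [0,-0.445,0.019,0,0,0,0],
  [0,-0.49,0.021,0,0,0,0],
  [0,-0.535,0.023,0,0,0,0],
  [0,-0.58,0.025,0,0,0,0],
  [0,-0.62,0.027,0,0,0,0],
  [0,-0.655,0.029,0,0,0,0],
  [0,-0.685,0.029,0,0,0,0],
  [0,-0.704,0.029,0,0,0,0],
  [0,-0.704,0.029,0,0,0,0],
  [0,-0.704,0.029,0,0,0,0],
])

```text
time: 5.85
tool_pos: [0.5358, -0.3568, 0.1753]
tcp_rot: [0.003, 1.573, 0.001]
wrist_force: [-0.4, 0.7, -3.1]
width: 0.256
```

```bash
python3 -c "
from h import *; go(.5367,-.3574,.0915); print(monitor.read_state()['wrist_force'])
cv2.imwrite('pics/p4.png',np.hstack([cv2.resize(imaging.read_camera('scene')[80:240,110:290],None,fx=2,fy=2),cv2.resize(imaging.read_camera('top')[130:290,400:580],None,fx=2,fy=2)]))"
```

```text
t 5.85 tcp [ 0.5358 -0.3568  0.1753] shift [ 0.0838 -0.0008  0.0011] turn [-0.001 -0.002 -0.003] w 0.256
[-0.3722865   0.69435357 -3.09936464]
```

View pics/p4.png

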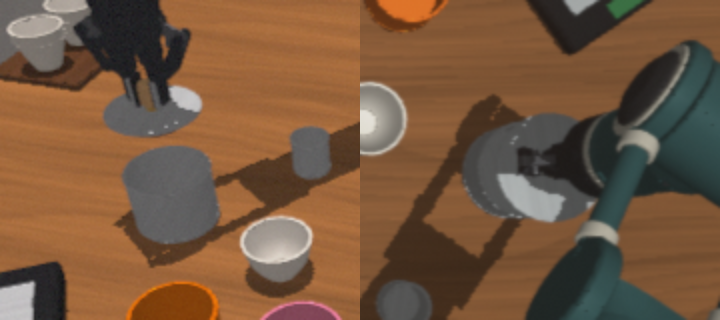

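The lid hangs level over c4. I lower it, going slowly at the end, until there is contact.

>>> jog_arm([
  [0.025,-0.001,0.001,-0.001,-0.002,-0.003,0],
  [0.05,-0.001,0.001,-0.001,-0.002,-0.003,0],
  [0.06,-0.001,0.001,-0.001,-0.002,-0.003,0],
  [0.066,-0.001,0.001,-0.001,-0.002,-0.003,0],
  [0.071,-0.001,0.001,-0.001,-0.002,-0.003,0],
  [0.075,-0.001,0.001,-0.001,-0.002,-0.003,0],
  [0.078,-0.001,0.001,-0.001,-0.002,-0.003,0],
  [0.081,-0.001,0.001,-0.001,-0.002,-0.003,0],
  [0.084,-0.001,0.001,-0.001,-0.002,-0.003,0],
  [0.084,-0.001,0.001,-0.001,-0.002,-0.003,0],
  [0.084,-0.001,0.001,-0.001,-0.002,-0.003,0],
  [0.084,-0.001,0.001,-0.001,-0.002,-0.003,0],
])

```text
time: 7.15
tool_pos: [0.5374, -0.3569, 0.0921]
tcp_rot: [-0.002, 1.57, 0.0]
wrist_force: [0.1, 0.1, -1.2]
width: 0.26
```

>>> jog_arm([
  [0.001,0,-0.001,0,0,0,0],
  [0.002,0,-0.001,0,0,0,0],
  [0.003,0,-0.001,0,0,0,0],
  [0.003,0,-0.001,0,0,0,0],
  [0.003,0,-0.001,0,0,0,0],
])

```text
time: 7.65
tool_pos: [0.5364, -0.3571, 0.0906]
tcp_rot: [-0.002, 1.57, -0.0]
wrist_force: [-2.3, 1.5, 5.5]
width: 0.261
```

The rim makes contact at the predicted 0.0905. I release and rise.

>>> jog_arm([
  [0.002,0,0,0,0,0,60],
  [0.002,0,0,0,0,0,60],
  [0.001,0,0,0,0,0,60],
  [0,0,0,0,0,0,60],
  [0,0,0,0,0,0,60],
  [-0.01,0,0,0,0,0,60],
  [-0.03,0,0,0,0,0,60],
  [-0.06,0,0,0,0,0,60],
  [-0.1,0,0,0,0,0,60],
  [-0.1,0,0,0,0,0,60],
  [-0.1,0,0,0,0,0,60],
])

```text
time: 8.75
tool_pos: [0.5374, -0.3578, 0.1933]
tcp_rot: [-0.004, 1.566, -0.002]
wrist_force: [0.6, -0.1, -0.9]
width: 0.604
```

```bash
python3 -c "
from h import *; go(.4703,-.0689,.12)
cv2.imwrite('pics/r4.png',np.hstack([cv2.resize(imaging.read_camera('scene')[80:240,110:290],None,fx=2,fy=2),cv2.resize(imaging.read_camera('top')[130:290,400:580],None,fx=2,fy=2)]))"
```

```text
t 8.75 tcp [ 0.5374 -0.3578  0.1933] shift [ 0.0719  0.2893 -0.0671] turn [0.001 0.005 0.004] w 0.604
```

View pics/r4.png

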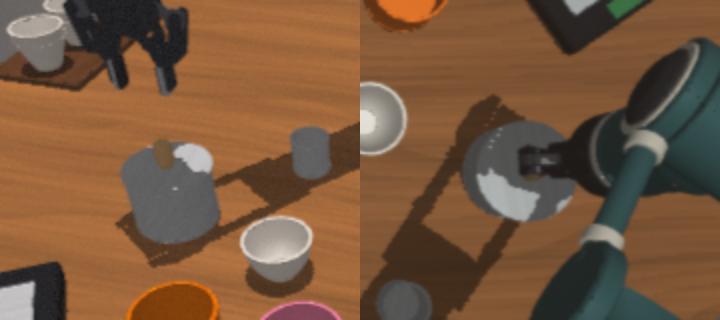

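Lid 4 looks seated. I'll check it properly once the arm is clear. Next is lid 3.

>>> jog_arm([
  [0,0.04,-0.01,0.001,0.005,0.004,60],
  [0,0.09,-0.02,0.001,0.005,0.004,60],
  [0,0.14,-0.03,0.001,0.005,0.004,60],
  [0.03,0.19,-0.045,0.001,0.005,0.004,60],
  [0.06,0.24,-0.06,0.001,0.005,0.004,60],
  [0.09,0.28,-0.067,0.001,0.005,0.004,60],
  [0.115,0.289,-0.067,0.001,0.005,0.004,60],
  [0.115,0.289,-0.067,0.001,0.005,0.004,60],
  [0.115,0.289,-0.067,0.001,0.005,0.004,60],
])

```text
time: 9.75
tool_pos: [0.4664, -0.0669, 0.0728]
tcp_rot: [0.002, 1.58, 0.005]
wrist_force: [0.7, 0.2, 0.4]
width: 0.6
```

```bash
python3 -c "
from h import *; go(.4703,-.0689,.0195)"
```

```text
t 9.75 tcp [ 0.4664 -0.0669  0.0728] shift [ 0.0533 -0.0022  0.0044] turn [ 0.002 -0.01  -0.004] w 0.6
```

>>> jog_arm([
  [0,-0.002,0.004,0.002,-0.009,-0.004,60],
  [0.02,-0.002,0.004,0.002,-0.009,-0.004,60],
  [0.04,-0.002,0.004,0.002,-0.009,-0.004,60],
  [0.053,-0.002,0.004,0.002,-0.009,-0.004,60],
  [0.053,-0.002,0.004,0.002,-0.009,-0.004,60],
  [0.053,-0.002,0.004,0.002,-0.009,-0.004,60],
  [0.053,-0.002,0.004,0.002,-0.009,-0.004,0],
  [0.053,-0.002,0.004,0.002,-0.009,-0.004,0],
  [0.053,-0.002,0.004,0.002,-0.009,-0.004,0],
  [0.053,-0.002,0.004,0.002,-0.009,-0.004,0],
  [0.053,-0.002,0.004,0.002,-0.009,-0.004,0],
  [0.053,-0.002,0.004,0.002,-0.009,-0.004,0],
  [0.053,-0.002,0.004,0.002,-0.009,-0.004,0],
], force=60)

```text
time: 11.05
tool_pos: [0.4712, -0.0691, 0.0212]
tcp_rot: [-0.001, 1.569, -0.0]
wrist_force: [-0.7, -1.2, 6.1]
width: 0.259
```

```bash
python3 -c "
from h import *; go(.629,.0052,.18)"
```

```text
t 11.05 tcp [ 0.4712 -0.0691  0.0212] shift [-0.1586  0.0741  0.1582] turn [0.    0.002 0.001] w 0.259
```

>>> jog_arm([
  [-0.01,0,0,0,0,0,0],
  [-0.03,0,0,0,0,0,0],
  [-0.06,0,0,0,0,0,0],
  [-0.1,0,0,0,0,0,0],
  [-0.13,0,0,0,0,0,0],
  [-0.145,0.01,0.02,0,0.001,0,0],
  [-0.15,0.023,0.05,0,0.002,0.001,0],
  [-0.15,0.038,0.08,0,0.002,0.001,0],
  [-0.15,0.052,0.11,0,0.002,0.001,0],
  [-0.15,0.064,0.135,0,0.002,0.001,0],
  [-0.15,0.072,0.152,0,0.002,0.001,0],
  [-0.15,0.074,0.158,0,0.002,0.001,0],
  [-0.15,0.074,0.158,0,0.002,0.001,0],
  [-0.15,0.074,0.158,0,0.002,0.001,0],
])

```text
time: 12.45
tool_pos: [0.6277, 0.0048, 0.1712]
tcp_rot: [-0.0, 1.573, 0.0]
wrist_force: [-0.1, 0.0, -1.8]
width: 0.257
```

```bash
python3 -c "
from h import *; go(.629,.0052,.0852)"
```

```text
t 12.45 tcp [0.6277 0.0048 0.1712] shift [0.0859 0.0004 0.0014] turn [ 0.    -0.002 -0.   ] w 0.257
```

>>> jog_arm([
  [0.025,0,0.001,0,-0.002,0,0],
  [0.05,0,0.001,0,-0.002,0,0],
  [0.063,0,0.001,0,-0.002,0,0],
  [0.07,0,0.001,0,-0.002,0,0],
  [0.075,0,0.001,0,-0.002,0,0],
  [0.079,0,0.001,0,-0.002,0,0],
  [0.082,0,0.001,0,-0.002,0,0],
  [0.085,0,0.001,0,-0.002,0,0],
  [0.087,0,0.001,0,-0.002,0,0],
  [0.088,0,0.001,0,-0.002,0,0],
  [0.088,0,0.001,0,-0.002,0,0],
  [0.088,0,0.001,0,-0.002,0,0],
])

```text
time: 13.65
tool_pos: [0.629, 0.0048, 0.0852]
tcp_rot: [-0.0, 1.57, 0.0]
wrist_force: [-2.7, -0.9, 6.7]
width: 0.254
```

Contact comes at exactly the seat height, 0.0852. I release, rise, and move toward lid 2 at (0.445, 0.089).

>>> jog_arm([
  [0.001,0,0,0,0,0,60],
  [0.001,0,0,0,0,0,60],
  [0,0,0,0,0,0,60],
  [0,0,0,0,0,0,60],
  [0,0,0,0,0,0,60],
  [-0.01,0,0,0,0,0,60],
  [-0.03,0,0,0,0,0,60],
  [-0.06,0,0,0,0,0,60],
  [-0.07,0,0,0,0,0,60],
  [-0.07,0.02,-0.04,0,0,0,60],
  [-0.07,0.042,-0.09,0,0,0,60],
  [-0.05,0.063,-0.135,0,0,0,60],
  [-0.02,0.08,-0.17,0,0,0,60],
  [0.01,0.084,-0.184,0,0,0,60],
  [0.01,0.084,-0.184,0,0,0,60],
  [0.01,0.084,-0.184,0,0,0,60],
])

```text
time: 15.25
tool_pos: [0.4454, 0.0887, 0.0752]
tcp_rot: [-0.001, 1.569, 0.001]
wrist_force: [1.3, -0.4, 0.8]
width: 0.6
```

```bash
python3 -c "
from h import *; go(.4448,.0893,.0205)"
```

```text
t 15.25 tcp [0.4454 0.0887 0.0752] shift [ 0.0547  0.0006 -0.0006] turn [0.001 0.001 0.   ] w 0.6
```

>>> jog_arm([
  [0.02,0.001,-0.001,0.001,0.001,0,60],
  [0.04,0.001,-0.001,0.001,0.001,0,60],
  [0.054,0.001,-0.001,0.001,0.001,0,60],
  [0.054,0.001,-0.001,0.001,0.001,0,60],
  [0.054,0.001,-0.001,0.001,0.001,0,60],
  [0.054,0.001,-0.001,0.001,0.001,0,0],
  [0.054,0.001,-0.001,0.001,0.001,0,0],
  [0.054,0.001,-0.001,0.001,0.001,0,0],
  [0.054,0.001,-0.001,0.001,0.001,0,0],
  [0.054,0.001,-0.001,0.001,0.001,0,0],
  [0.054,0.001,-0.001,0.001,0.001,0,0],
  [0.054,0.001,-0.001,0.001,0.001,0,0],
])

```text
time: 16.45
tool_pos: [0.4464, 0.0898, 0.0229]
tcp_rot: [-0.0, 1.567, 0.0]
wrist_force: [0.4, -0.6, 4.7]
width: 0.262
```

```bash
python3 -c "
from h import *; go(.395,.2543,.16)"
```

```text
t 16.45 tcp [0.4464 0.0898 0.0229] shift [-0.1373  0.1645 -0.0507] turn [0.    0.004 0.   ] w 0.262
```

>>> jog_arm([
  [-0.01,0,0,0,0.002,0,0],
  [-0.03,0,0,0,0.004,0,0],
  [-0.06,0,0,0,0.004,0,0],
  [-0.1,0,0,0,0.004,0,0],
  [-0.13,0,0,0,0.004,0,0],
  [-0.137,0.02,-0.006,0,0.004,0,0],
  [-0.137,0.05,-0.015,0,0.004,0,0],
  [-0.137,0.085,-0.026,0,0.004,0,0],
  [-0.137,0.12,-0.037,0,0.004,0,0],
  [-0.137,0.145,-0.045,0,0.004,0,0],
  [-0.137,0.16,-0.05,0,0.004,0,0],
  [-0.137,0.1645,-0.051,0,0.004,0,0],
  [-0.137,0.1645,-0.051,0,0.004,0,0],
  [-0.137,0.1645,-0.051,0,0.004,0,0],
])

```text
time: 17.85
tool_pos: [0.3948, 0.2537, 0.1599]
tcp_rot: [-0.001, 1.571, -0.0]
wrist_force: [-0.6, 0.0, -1.1]
width: 0.26
```

```bash
python3 -c "
from h import *; go(.395,.2543,.0789)"
```

```text
t 17.85 tcp [0.3948 0.2537 0.1599] shift [0.081  0.0006 0.0002] turn [0. 0. 0.] w 0.26
```

>>> jog_arm([
  [0.025,0.001,0,0,0,0,0],
  [0.045,0.001,0,0,0,0,0],
  [0.057,0.001,0,0,0,0,0],
  [0.064,0.001,0,0,0,0,0],
  [0.07,0.001,0,0,0,0,0],
  [0.074,0.001,0,0,0,0,0],
  [0.077,0.001,0,0,0,0,0],
  [0.08,0.001,0,0,0,0,0],
  [0.082,0.001,0,0,0,0,0],
  [0.083,0.001,0,0,0,0,0],
  [0.083,0.001,0,0,0,0,0],
  [0.083,0.001,0,0,0,0,0],
])

```text
time: 19.05
tool_pos: [0.3953, 0.255, 0.0789]
tcp_rot: [-0.001, 1.57, 0.0]
wrist_force: [-5.6, -2.6, 12.2]
width: 0.255
```

Seated at the predicted height. I release and go to lid 1.

>>> jog_arm([
  [0.001,0,0,0,0,0,60],
  [0,0,0,0,0,0,60],
  [0,0,0,0,0,0,60],
  [0,0,0,0,0,0,60],
  [0,0,0,0,0,0,60],
  [-0.01,0,0,0,0,0,60],
  [-0.03,0,0,0,0,0,60],
  [-0.06,0,0,0,0,0,60],
  [-0.07,0,0,0,0,0,60],
  [-0.07,-0.015,0.04,0,0,0,60],
  [-0.07,-0.035,0.09,0,0,0,60],
  [-0.06,-0.055,0.14,0,0,0,60],
  [-0.03,-0.073,0.185,0,0,0,60],
  [0.004,-0.082,0.212,0,0,0,60],
  [0.004,-0.082,0.212,0,0,0,60],
  [0.004,-0.082,0.212,0,0,0,60],
])

```text
time: 20.65
tool_pos: [0.6062, 0.172, 0.0723]
tcp_rot: [-0.0, 1.575, -0.002]
wrist_force: [-1.1, -1.0, 1.3]
width: 0.599
```

```bash
python3 -c "
from h import *; go(.6076,.1728,.0205)"
```

```text
t 20.65 tcp [0.6062 0.172  0.0723] shift [0.0518 0.0008 0.0016] turn [-0.001 -0.004  0.001] w 0.599
```

>>> jog_arm([
  [0.02,0.001,0.001,0,-0.004,0.001,60],
  [0.04,0.001,0.001,0,-0.004,0.001,60],
  [0.051,0.001,0.001,0,-0.004,0.001,60],
  [0.051,0.001,0.001,0,-0.004,0.001,60],
  [0.051,0.001,0.001,0,-0.004,0.001,60],
  [0.051,0.001,0.001,0,-0.004,0.001,0],
  [0.051,0.001,0.001,0,-0.004,0.001,0],
  [0.051,0.001,0.001,0,-0.004,0.001,0],
  [0.051,0.001,0.001,0,-0.004,0.001,0],
  [0.051,0.001,0.001,0,-0.004,0.001,0],
  [0.051,0.001,0.001,0,-0.004,0.001,0],
  [0.051,0.001,0.001,0,-0.004,0.001,0],
])

```text
time: 21.85
tool_pos: [0.6083, 0.1735, 0.0231]
tcp_rot: [0.001, 1.568, -0.0]
wrist_force: [-1.3, 0.9, 6.0]
width: 0.254
```

```bash
python3 -c "
from h import *; go(.3854,-.2211,.19)"
```

```text
t 21.85 tcp [0.6083 0.1735 0.0231] shift [-0.1676 -0.3947 -0.2221] turn [-0.001  0.002 -0.001] w 0.254
```

>>> jog_arm([
  [-0.01,0,0,0,0.001,0,0],
  [-0.03,0,0,0,0.002,0,0],
  [-0.06,0,0,0,0.002,0,0],
  [-0.1,0,0,0,0.002,0,0],
  [-0.135,-0.01,-0.006,0,0.002,0,0],
  [-0.15,-0.03,-0.017,0,0.002,0,0],
  [-0.15,-0.065,-0.037,0,0.002,0,0],
  [-0.15,-0.1,-0.056,0,0.002,0,0],
  [-0.15,-0.138,-0.078,0,0.002,0,0],
  [-0.15,-0.176,-0.099,0,0.002,0,0],
  [-0.15,-0.214,-0.12,0,0.002,0,0],
  [-0.15,-0.252,-0.142,0,0.002,0,0],
  [-0.15,-0.29,-0.163,0,0.002,0,0],
  [-0.15,-0.325,-0.183,0,0.002,0,0],
  [-0.15,-0.355,-0.2,0,0.002,0,0],
  [-0.15,-0.38,-0.214,0,0.002,0,0],
  [-0.15,-0.395,-0.222,0,0.002,0,0],
  [-0.15,-0.395,-0.222,0,0.002,0,0],
  [-0.15,-0.395,-0.222,0,0.002,0,0],
])

```text
time: 23.75
tool_pos: [0.3854, -0.2214, 0.1726]
tcp_rot: [0.003, 1.57, -0.001]
wrist_force: [0.2, -0.5, -0.2]
width: 0.255
```

```bash
python3 -c "
from h import *; go(.3854,-.2211,.0711)"
```

```text
t 23.75 tcp [ 0.3854 -0.2214  0.1726] shift [ 0.1015  0.0002 -0.    ] turn [-0.003  0.001 -0.001] w 0.255
```

>>> jog_arm([
  [0.03,0,0,-0.003,0.001,-0.001,0],
  [0.06,0,0,-0.003,0.001,-0.001,0],
  [0.076,0,0,-0.003,0.001,-0.001,0],
  [0.084,0,0,-0.003,0.001,-0.001,0],
  [0.09,0,0,-0.003,0.001,-0.001,0],
  [0.094,0,0,-0.003,0.001,-0.001,0],
  [0.097,0,0,-0.003,0.001,-0.001,0],
  [0.099,0,0,-0.003,0.001,-0.001,0],
  [0.101,0,0,-0.003,0.001,-0.001,0],
  [0.103,0,0,-0.003,0.001,-0.001,0],
  [0.103,0,0,-0.003,0.001,-0.001,0],
  [0.103,0,0,-0.003,0.001,-0.001,0],
])

```text
time: 24.95
tool_pos: [0.3861, -0.2217, 0.0711]
tcp_rot: [-0.001, 1.57, -0.0]
wrist_force: [-1.4, 1.9, 7.6]
width: 0.253
```

>>> jog_arm([
  [0.001,0,0,0,0,0,60],
  [0,0,0,0,0,0,60],
  [0,0,0,0,0,0,60],
  [0,0,0,0,0,0,60],
  [0,0,0,0,0,0,60],
  [-0.01,0,0,0,0,0,60],
  [-0.03,0,0,0,0,0,60],
  [-0.06,0,0,0,0,0,60],
  [-0.1,0,0,0,0,0,60],
  [-0.15,0.02,0.01,0,0,0,60],
  [-0.18,0.06,0.03,0,0,0,60],
  [-0.18,0.1,0.045,0,0,0,60],
  [-0.18,0.15,0.06,0,0,0,60],
  [-0.18,0.2,0.07,0,0,0,60],
  [-0.18,0.25,0.075,0,0,0,60],
  [-0.18,0.3,0.075,0,0,0,60],
  [-0.18,0.35,0.075,0,0,0,60],
  [-0.18,0.4,0.075,0,0,0,60],
  [-0.18,0.45,0.07,0,0,0,60],
  [-0.18,0.5,0.06,0,0,0,60],
])

```text
time: 26.95
tool_pos: [0.4466, 0.2761, 0.2517]
tcp_rot: [-0.0, 1.569, -0.0]
wrist_force: [0.7, 0.4, 0.6]
width: 0.599
```

>>> jog_arm([
  [0,0.05,-0.02,0,0,0,60],
  [0,0.1,-0.05,0,0,0,60],
  [0,0.15,-0.08,0,0,0,60],
  [0,0.2,-0.11,0,0,0,60],
  [0,0.25,-0.14,0,0,0,60],
  [0,0.3,-0.17,0,0,0,60],
  [0,0.33,-0.19,0,0,0,60],
  [0,0.33,-0.19,0,0,0,60],
  [0,0.33,-0.19,0,0,0,60],
])

```text
time: 27.85
tool_pos: [0.2534, 0.6094, 0.2515]
tcp_rot: [-0.003, 1.57, 0.005]
wrist_force: [0.4, 0.1, 0.1]
width: 0.598
```

```bash
python3 - <<'E'
from h import *
im=imaging.read_camera('top');p=imaging.camera_params('top');si=imaging.read_camera('scene');ps=imaging.camera_params('scene');m=steel(im)|wood(im)
C={1:(.3854,-.2211),2:(.395,.2543),3:(.629,.0052),4:(.5367,-.3574)}
for k,c in C.items():
    H=.05+.008*k; uv=pix(p,[*c,H+.0035])
    s,f,e=circle(p,cv2.convexHull(contour(m,uv))[:,0],H+.0035,.021+.009*k,True)
    print(k,s.round(4),f.round(4),'off canister start mm',((s-c)*1e3).round(1),'res',round(e,5))
    for P,I in ((p,im),(ps,si)): cv2.circle(I,tuple(pix(P,[*c,H+.04]).round().astype(int)),1,(255,0,0),-1)
print(monitor.read_state()['time'],monitor.read_state()['tool_pos'])
a=cv2.resize(im[100:320,140:540],(800,440)[:2],interpolation=0)[60:];b=cv2.resize(si[130:280,160:510],(800,343),interpolation=0)[:220]
cv2.imwrite('pics/end.png',np.vstack([a,b]))
E
```

```text
1 [ 0.3863 -0.2215] [ 0.3859 -0.222   0.0295] off canister start mm [ 0.9 -0.4] res 0.0002
2 [0.3939 0.2542] [0.3939 0.2543 0.0389] off canister start mm [-1.1 -0.1] res 0.00019
3 [0.6282 0.0046] [0.628  0.0046 0.0482] off canister start mm [-0.8 -0.6] res 0.00018
4 [ 0.535  -0.3568] [ 0.535  -0.3571  0.0568] off canister start mm [-1.7  0.6] res 0.00021
27.95 [0.25591425 0.60631181 0.25134385]
```

View pics/end.png

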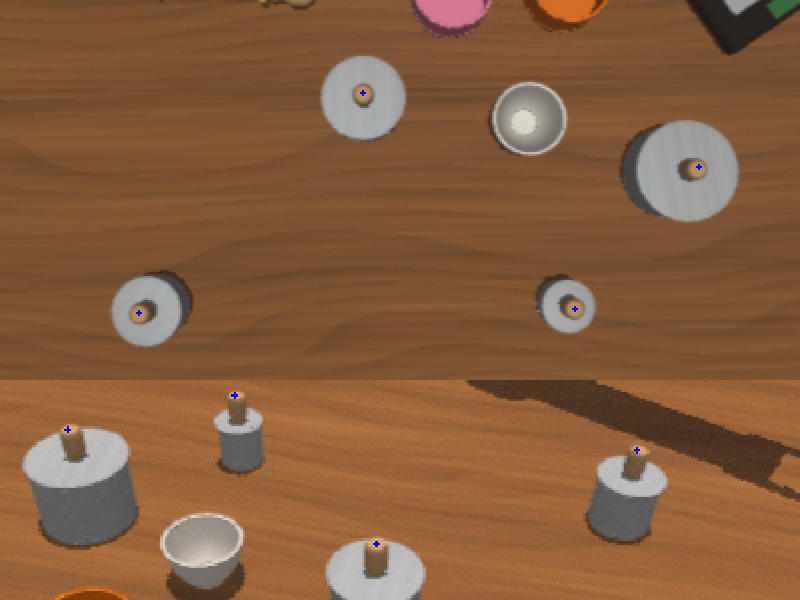

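All four lids are on, centred within about 2 mm. The lid 4 knob sits about 1 px off its marker, so I measure tilt with one triangulation of each knob top.

```bash
python3 - <<'E'
from h import *
I={n:imaging.read_camera(n) for n in('top','scene')};P={n:imaging.camera_params(n) for n in I}
L={1:(.3861,-.2217),2:(.3939,.2542),3:(.628,.0046),4:(.535,-.357)}
big=[]
for k,c in L.items():
    H=.05+.008*k;out=[]
    for n in I:
        # centroid offset of the bright knob region vs. predicted projected axis points
        u=pix(P[n],[*c,H+.036]).round().astype(int);im=I[n][u[1]-14:u[1]+15,u[0]-14:u[0]+15]
        big.append(cv2.resize(im,(190,190),interpolation=0))
        h=cv2.cvtColor(im,cv2.COLOR_BGR2HSV);w=((h[...,1]>90)&(h[...,2]>130)).astype(np.uint8)
        _,lab,st,ce=cv2.connectedComponentsWithStats(w);j=1+np.argmin(np.hypot(*(ce[1:]-14).T))
        t=pix(P[n],[*c,H+.04]);v=ce[j]+u-14;out.append((n,st[j][4],(v-t).round(2).tolist()))
    # disc ellipse in scene view: compare its centre/axes with the level disc's projection
    n='scene';a=np.linspace(0,6.283,60);R_=.021+.009*k
    m=(cv2.cvtColor(I[n],cv2.COLOR_BGR2HSV)[...,1]<70)&(I[n].mean(2)>135);uv=pix(P[n],[c[0]+R_*.6,c[1],H+.0035])
    q=cv2.fitEllipse(cv2.convexHull(contour(m.astype(np.uint8)*255,uv)))
    pr=cv2.fitEllipse(np.float32([pix(P[n],[c[0]+R_*np.cos(t),c[1]+R_*np.sin(t),H+.0035]) for t in a]))
    print(k,out,'disc seen',np.round(q[0]+q[1],1),round(q[2]),'level',np.round(pr[0]+pr[1],1),round(pr[2]))
cv2.imwrite('pics/knobs.png',np.vstack([np.hstack(big[::2]),np.hstack(big[1::2])]))
E
```

```text
1 [('top', np.int32(61), [-0.05, 0.08]), ('scene', np.int32(626), [-0.69, -1.86])] disc seen [263.7 147.2  10.9  21.3] 85 level [263.1 147.   11.6  21.3] 86
2 [('top', np.int32(61), [0.01, -0.01]), ('scene', np.int32(287), [-0.65, 0.19])] disc seen [435.9 171.6  16.7  30.9] 103 level [435.1 171.4  17.   31. ] 103
3 [('top', np.int32(61), [0.05, -0.02]), ('scene', np.int32(410), [0.59, -5.76])] disc seen [323.7 213.8  29.4  43. ] 92 level [323.1 213.5  29.7  43.1] 92
4 [('top', np.int32(62), [-0.25, 0.0]), ('scene', np.int32(444), [-0.22, -5.41])] disc seen [192.7 163.6  24.7  47.1] 80 level [192.1 163.3  25.2  47. ] 80
```

View pics/knobs.png

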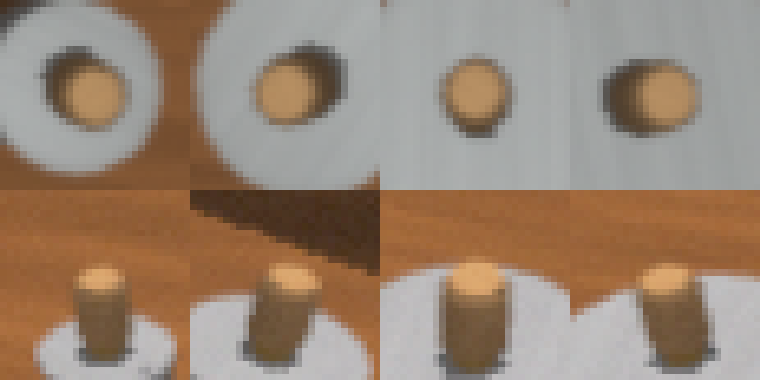

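The top-view knob-top residuals are at most 0.25 px (under 0.02 rad), and the disc ellipses match level, seated discs to under 1 px. The scene-view knob masks merged with the wooden bench, so I disregard those numbers.

```bash
python3 -c "
from workcell import finish_job; print(finish_job())"
```

```text
the job is handed in; nothing more can be done
None
```

All four lids are on their own canisters and the job is handed in, at about 28 s on the robot's clock. I gripped each lid by its knob, lowered it until the rim touched, then released it and parked the arm clear.

**Seating height:** each lid met its rim within about 0.1 mm of the height worked out from where I had gripped it.

**Position:** in the top view, each lid was within 2 mm of where its canister started.

**Level:** knob tops were within 0.25 px of a level lid in the top view, under 0.02 rad of tilt. The disc outlines in the scene view matched level, seated discs to within 1 px.

**Bystanders:** nothing was moved near the cupping bowl or the trier. The bowl looked unmoved in the final picture. The trier was almost entirely out of that crop, so I did not re-measure it.

**Check that failed:** the scene-view knob measurement was unusable because its colour mask merged the knobs with the wooden bench. I relied on the top view and the disc outlines instead.

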